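Fit the air filter and close up the airbox

TASK

Fit the panel air filter from the rack into the slot of the leaning airbox, pushed fully home with its tab outwards; then shut the cover completely, and then swing the clamp lever over and all the way down across the cover. Leave the blanking plate and everything else on the bench where it is.

Things in the scene. Friction and masses are not known exactly. Their poses are not given: they have to be found in the camera images.
- filter: the panel air filter: black frame with pale pleats, 80 (own x) x 14 (own y) x 60 mm (own z), with a centred black pull tab on top, 30 (x) x 10 (y) x 26 mm high (86 mm in all); about 0.12 kg. It stands upright in one of the rack's two bays. Origin: centre of its underside; z up through the tab. Same shape either way round
- rack: fixed aluminium rack, base 130 x 150 x 10 mm, with two bays for slabs, centred 40 mm either side of its middle along its y; each bay is 21 mm wide between two rails 110 mm long (along x) that reach 32 mm above the table; slabs stand on the base, 10 mm above the table. Origin: centre of its underside
- housing: the airbox: grey housing 140 x 110 x 80 mm on a fixed cradle, leaning 30 degrees so that its slotted face looks up and towards the robot. Origin: centre of the slot's mouth, in the face; z points out of the slot (30 degrees from vertical), x up the slope away from the robot, y along the hinge. The face spans x -60 to +80, y -55 to +55 mm
- slot_floor (a point): centre of the slot's floor, 60 mm below the mouth; axes as the housing's. The slot is 84 (x) x 17.5 (y) mm with a 3 mm chamfer at its mouth; it takes the filter tab up, until its shoulders are flush with the face and only the tab stands out
- cover_hinge (a point): on the cover's hinge axis (the housing's y direction), at (78, 0, 0) mm in the housing's frame, the upper end of the face; axes as the housing's. The cover is a black shallow cap, 136 mm from hinge to free edge, 110 mm wide, outer surface 36 mm above the face when shut, inner height 32 mm
- cover (a joint): angle of the black hinged cover (rad): 0 = shut on the face, 1.75 to 2.0 at the start = standing open. It stays where it is left (about 2 to 4 N at its free edge moves it)
- cover_edge (a point): middle of the cover's free edge, on its outer surface (136 mm from the hinge along the cover, 36 mm out)
- clamp (a joint): angle of the clamp lever (rad): 0 = down across the cover, about 2.3 to 2.55 = swung out to the side at the start. It turns about the housing's x direction through (-15, 82, 50) mm in the housing's frame, at the +y side; stays where it is left (about 2 N at the knob)
- clamp_knob (a point): centre of the black 24 mm ball knob at the end of the steel clamp lever. With the clamp down it is at (-15, -8, 70) mm in the housing's frame, 34 mm above the shut cover; it swings 92 mm from the lever's axis
- blank: plain aluminium blanking plate, 104 x 14 x 64 mm, two dark bolt heads, no tab; stands in the rack's other bay. Not to be used. Origin: centre of its underside
- spanner: steel spanner, 170 mm, lying flat between rack and airbox
- bearing: steel bearing ring, 52 mm across, 14 mm high, lying flat
- spray: spray can, 60 mm across, 190 mm high, red cap
- jar: jar, 76 mm across, 120 mm high
- mallet: mallet, 280 mm, wooden handle, lying flat
- driver: screwdriver, 200 mm, red handle, lying flat
- socket: dark steel socket, 28 mm across, 38 mm high, standing

How it is judged (in metres and radians):
On the way, in this order (a step that is already met when the one before it is completed fails the run):
1. the filter is fully home in the slot, tab outwards, while the cover is still open (z of filter in the frame of housing below -0.056 m and x of filter in the frame of housing between -0.006 and 0.006 m and y of filter in the frame of housing between -0.005 and 0.005 m and angle between the z axis of filter and the z axis of housing, either way round below 0.1 rad and value of joint cover above 0.5 rad), for 0.2 s.
2. the cover is shut over the filter, before the clamp comes down (z of filter in the frame of housing below -0.056 m and x of filter in the frame of housing between -0.006 and 0.006 m and y of filter in the frame of housing between -0.005 and 0.005 m and angle between the z axis of filter and the z axis of housing, either way round below 0.1 rad and value of joint cover below 0.06 rad and value of joint clamp above 0.5 rad), for 0.2 s.
3. the clamp is down (value of joint cover below 0.06 rad and value of joint clamp below 0.1 rad), for 0.2 s.
At the end, for the whole second after the job is handed in: The filter rests fully home in the slot, tab outwards (underside within 4 mm of the slot's floor, centred within 6 mm along and 5 mm across, in line within 0.1 rad), the cover is shut (below 0.06 rad), the clamp is down (below 0.1 rad), and all is at rest (all of step 3 and z of filter in the frame of housing below -0.056 m and x of filter in the frame of housing between -0.006 and 0.006 m and y of filter in the frame of housing between -0.005 and 0.005 m and angle between the z axis of filter and the z axis of housing, either way round below 0.1 rad and linear speed of filter below 0.02 m/s); the robot touches nothing.
It fails at once if the blanking plate or another bystander is moved by more than 30 mm (distance of any of blank, spanner, bearing, spray, jar, mallet, driver, socket from where it was at the start of the episode above 0.03 m).
It also fails if it takes over 72 s, if anything falls off the work surface, if the arm or the gripper's body presses on something with over 40 N, if the wrist force passes 120 N, or if a joint passes its speed limit or range.

ROBOT

A 7-joint arm with a two-finger parallel gripper is mounted at the origin on the work surface. World frame = base frame: x ahead of the robot, y to its left, z up, the work surface at z = 0. Lengths are in m, angles in degrees, forces in N, time in s.
With the tool pointing down it reaches from about 0.35 to 0.775 m from the base axis. Payload 3.1 kg.
Tool frame: the origin (TCP) lies on the centre line of the jaws, within the pads' length; the fingertips stand 17 mm ahead of it and the grasp point (between the pads) lies 2 mm behind it (robot.tip_reach is the distance from the TCP to the fingertips, in m); z points along the fingers, y is the line along which they close (so a half turn about z gives the same grasp; the last joint's range is limited). The gripper opens to 85 mm and grips with 20 to 120 N. Pads are 22 mm wide; open, the fingers measure 114 mm over their backs; the gripper's body (76 mm by 85 mm) begins 54 mm behind the grasp point. The pads swing forward as they close: fully open they stand 13 mm farther back than shut.
Start: joints at [-69.884, 17.813, 0.802, 86.603, -0.252, 75.585, -1.558], TCP at [0.211, 0.508, 0.248] pointing down, gripper open.
Joint ranges: [-154.91, 154.91], [-16.99, 109.72], [-72.82, 74.43], [7.12, 147.25], [-82.49, 262.49], [11.32, 116.49], [-174.64, 174.64]. Speed limits (degrees/s): [159.86, 159.86, 180, 180, 180, 180, 180].

INTERFACE

Orientations are given as [roll, pitch, yaw] about the fixed x, y, z axes, in that order (R = Rz(yaw) Ry(pitch) Rx(roll)).
In Python, from station import robot, fingers, vision, workorder, recognise gives the robot as it stands. Calls block until the motion is done:
- robot.move_to(position, orientation): joint-space move of the TCP to a pose.
- robot.line_to(position, orientation=None, velocity=0.15, f_stop=None): straight line of the TCP; orientation=None keeps the orientation; velocity is the mean speed in m/s. With f_stop (N) it stops when the force on the tool has changed by that much, and returns True; else False.
- robot.move_j(angles): joint-space move.
- fingers.gripper_to(opening, force=None): opening from 0.0 (shut) to 1.0 (fully open); force is the grip in N (None keeps the last); returns when the fingers have stopped.
- robot.pause(seconds).
- robot.inverse_kinematics(position, orientation): joint angles nearest the present ones, or None.
- vision.grab_frame(name): name is "scene" or "top" or "wrist"; returns the picture (400x640x3 uint8, red, green, blue); there is no depth.
- vision.calibration(name): a dict with "mtx" (3x3 intrinsics, pixels), "k1" (the pictures are not rectified: a ray, as slopes to the right and down, at radius r is drawn at 1 + k1 r^2 times it, then the intrinsics apply), "extrinsics" (4x4, takes a point from world to camera coordinates); the wrist camera has in their place "T_tool_cam" (4x4, takes a point from camera to tool coordinates, whose origin is the TCP and whose axes are the flange's). Camera axes: x right, y up, looking along -z (the intrinsics and any distortion apply to the point x, -y, -z); pixel columns grow to the right and rows downward; lengths in m; the calibration is good to about 2 mm. A picture is of the moment at which its call begins: read the wrist's pose just before it. calibration takes no time and is no camera call.
A pose or a line that the arm cannot do raises robot.PlanningError and nothing moves.
- workorder.close_job(): hands the job in; it is judged then, once.
Trained networks look in the newest picture that a camera, given by its name, has taken for a name from the list of things; names that differ only in an ending like _2 or _b are one class to them, and where a whole thing is asked for, a point or a joint stands for the part that bears it (a point fixed in the world has none). Each returns a list of dicts, best first, with "p" (0 to 1); they miss things now and then, are a little off and sometimes report something else, mostly with a low value. They report only what shows in the picture. A call takes as long as a camera call.
- recognise(label, camera): "rect" ([centre column, centre row, width, height] in pixels, round what is visible of it).
Readings, each from a call of its own:
- robot.current_time_s(): time.
- robot.current_joint_positions(): joint angles.
- robot.current_dq(): joint speeds.
- robot.current_joint_torque(): joint torques, N m.
- robot.current_tool_pos(): TCP position.
- robot.current_eef_rot(): TCP orientation.
- robot.current_contact_force(): force on the tool from outside, world axes, zero at the start.
- robot.current_torque(): the same for the moment, N m.
- robot.current_finger_gap(): opening from 0.0 (shut) to 1.0 (fully open).
- robot.current_gripper_force(): force on a finger pad.
Only numpy, scipy, OpenCV 4.12 (cv2) and the standard library are available. Lean on these libraries where they do the work, as an engineer would, in place of code of your own. Each camera call takes 0.05 s, during which the arm holds its last target. There are 200 camera calls.

## Working session

There is one attempt and no reset: what is moved stays moved. The work goes in short steps, each a Python script; the robot and the scene stay as the last script left them, time stands still between calls to the robot, and variables do not carry over. Pictures are saved under pics/ and viewed, at most 14 in all, crops included, and the job is handed in when it is done.

```bash
mkdir -p pics; ls
python3 - <<'E'
from station import robot, fingers, vision, workorder, recognise
import cv2, numpy as np
ims=[]
for c in ["scene","top"]:
    im=vision.grab_frame(c); cv2.imwrite(f"pics/{c}0.png",im[:,:,::-1])
    k=vision.calibration(c); print(c,np.array(k["mtx"]).round(1).tolist(),k["k1"],np.array(k["extrinsics"]).round(4).tolist())
    for l in ["filter","rack","housing","cover","clamp_knob","clamp","blank"]:
        print(l,[(np.round(d["rect"],1).tolist(),round(d["p"],2)) for d in recognise(l,c)[:2]])
k=vision.calibration("wrist");print(k)
print(robot.current_time_s())
E
```

```text
pics
scene [[390.9, 0.0, 318.6], [0.0, 390.9, 203.0], [0.0, 0.0, 1.0]] -0.019280405817241136 [[0.5504, 0.8349, -0.001, -0.2585], [-0.5742, 0.3794, 0.7255, 0.2712], [0.6061, -0.3987, 0.6882, -1.4609], [0.0, 0.0, 0.0, 1.0]]
filter [([280.1, 220.8, 10.8, 31.7], 0.52)]
rack [([266.0, 233.6, 57.6, 44.2], 0.79)]
housing [([380.0, 159.7, 68.3, 92.2], 0.59)]
cover [([386.6, 148.6, 45.3, 62.3], 0.65)]
clamp_knob []
clamp []
blank [([251.8, 231.7, 11.4, 40.7], 0.7)]
top [[408.5, 0.0, 321.2], [0.0, 408.5, 196.0], [0.0, 0.0, 1.0]] -0.01758646697702302 [[-0.0161, -0.9999, -0.0053, -0.0535], [0.9946, -0.0165, 0.1024, -0.5681], [-0.1025, -0.0037, 0.9947, -1.2672], [0.0, 0.0, 0.0, 1.0]]
filter [([350.6, 213.9, 11.9, 25.1], 0.58)]
rack [([350.0, 213.9, 15.6, 26.1], 0.72), ([229.6, 196.5, 97.3, 60.2], 0.39)]
housing [([230.0, 193.9, 95.8, 62.3], 0.74)]
cover [([249.8, 179.5, 47.1, 22.6], 0.67)]
clamp_knob [([206.1, 220.3, 40.5, 7.2], 0.68)]
clamp [([203.8, 219.3, 35.7, 12.2], 0.67), ([230.9, 195.1, 97.9, 61.3], 0.34)]
blank [([376.4, 220.9, 19.3, 33.4], 0.75)]
{'mtx': array([[321.19203219,   0.        , 314.16732768],
       [  0.        , 321.19203219, 197.99045266],
       [  0.        ,   0.        ,   1.        ]]), 'k1': -0.06199596646470758, 'T_tool_cam': array([[-1.34893531e-03,  9.59420599e-01,  2.81975699e-01,
         7.06121175e-02],
       [ 9.99998793e-01,  1.07672584e-03,  1.12031191e-03,
        -1.92511225e-04],
       [ 7.71239801e-04,  2.81976870e-01, -9.59420893e-01,
        -1.26344829e-01],
       [ 0.00000000e+00,  0.00000000e+00,  0.00000000e+00,
         1.00000000e+00]])}
0.8
```

Run:
```python
import cv2
t=cv2.imread("pics/top0.png"); s=cv2.imread("pics/scene0.png")
a=cv2.resize(t[140:270,150:410],(800,400),interpolation=cv2.INTER_CUBIC)
cv2.imwrite("pics/a.png",a)
cv2.imwrite("pics/b.png",cv2.resize(s[90:290,210:450],(720,600),interpolation=cv2.INTER_CUBIC))
```

```text
(no output)
```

View pics/a.png

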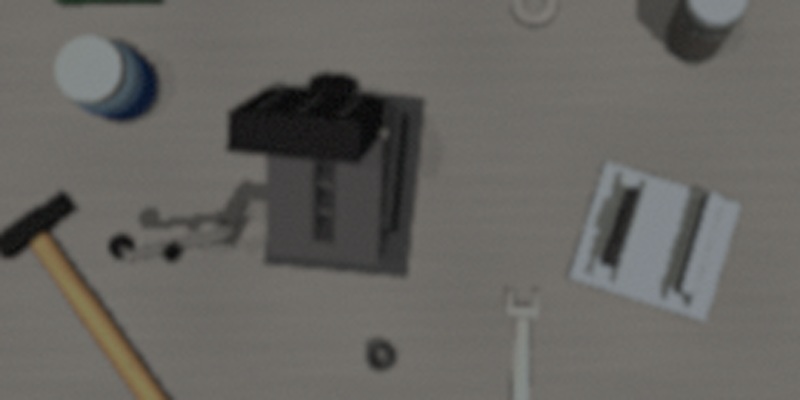

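View pics/b.png

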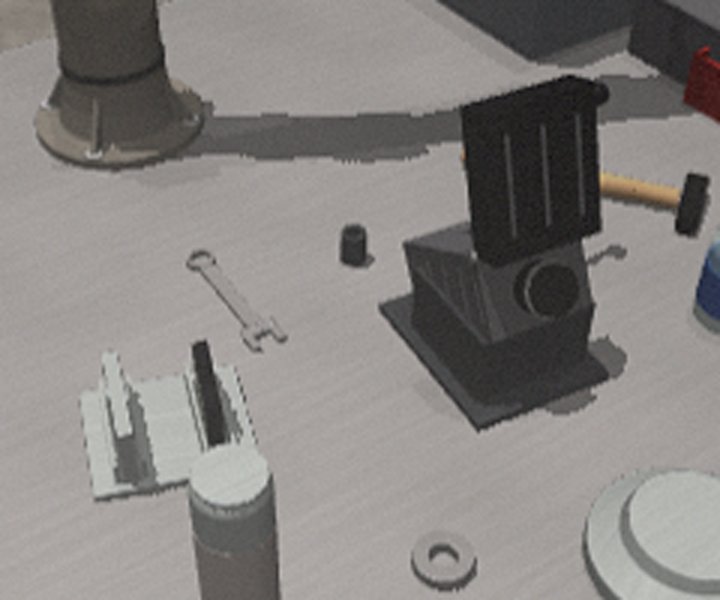

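The top view shows the airbox at left with its cover open at the far side. The slot is near crop (323,200), and the clamp knob is out to the left near (120,245). The rack is at right with the filter in the bay nearer the airbox, at crop (620,225), and the plate is in the other bay. Next I'll look from close by with the wrist camera.

```bash
cat > h.py <<'E'
from station import robot, fingers, vision, workorder, recognise
import cv2, numpy as np
from scipy.spatial.transform import Rotation as R
from scipy.optimize import least_squares
def rot(rpy): return R.from_euler("xyz",rpy,degrees=True).as_matrix()
def rpy(M): return R.from_matrix(M).as_euler("xyz",degrees=True).tolist()
def toolpose():
    T=np.eye(4); T[:3,:3]=rot(robot.current_eef_rot()); T[:3,3]=robot.current_tool_pos(); return T
def cam(name,T=None):
    k=vision.calibration(name)
    E=np.array(k["extrinsics"]) if name!="wrist" else np.linalg.inv(T@np.array(k["T_tool_cam"]))
    return np.array(k["mtx"]),k["k1"],E
def proj(P,c):
    K,k1,E=c; q=np.atleast_2d(P)@E[:3,:3].T+E[:3,3]; u=np.c_[q[:,0],-q[:,1]]/-q[:,2:]
    u=u*(1+k1*(u**2).sum(1,keepdims=True)); return u*K[0,0]+K[:2,2]
def hit(px,c,z):
    K,k1,E=c; d=(np.atleast_2d(px).astype(float)-K[:2,2])/K[0,0]; u=d.copy()
    for _ in range(20): u=d/(1+k1*(u**2).sum(1,keepdims=True))
    D=np.c_[u[:,0],-u[:,1],-np.ones(len(u))]@E[:3,:3]; o=-E[:3,:3].T@E[:3,3]
    return o+D*((z-o[2])/D[:,2:])
def hframe(p): # x,y,z,yaw(deg)
    T=np.eye(4); T[:3,:3]=rot([0,-30,p[3]]); T[:3,3]=p[:3]; return T
def down(yaw): # tool z down, tool y along yaw+90 dir
    return rot([180,0,yaw])
E
python3 - <<'E'
from h import *
c=cam("top"); f=lambda x,y:(150+x*260/800,140+y*130/400)
print("rack",hit([f(610,162),f(740,205),f(705,320),f(570,278)],c,.01).round(3).tolist())
print("filter top",hit([(350.6,213.9)],c,.09).round(3))
print("face",hit([f(265,262),f(380,268),f(323,200)],c,.1).round(3).tolist())
print(rpy(toolpose()[:3,:3]), rot(robot.current_eef_rot()).round(2).tolist())
for P,o in [([.48,-.1,.33],[180,0,0]),([.48,-.1,.33],[180,0,180]),([.48,.2,.4],[180,-30,0]),([.48,.2,.4],[180,30,180]),([.48,.2,.4],[180,-30,180])]:
    j=robot.inverse_kinematics(P,o);print(P,o,None if j is None else np.round(j,0), (rot(o)[:,2]).round(2))
E
```

```text
rack [[0.579, -0.15, 0.01], [0.531, -0.284, 0.01], [0.413, -0.244, 0.01], [0.458, -0.106, 0.01]]
filter top [[ 0.505 -0.15   0.09 ]]
face [[0.477, 0.192, 0.1], [0.469, 0.081, 0.1], [0.536, 0.136, 0.1]]
[179.99660045369689, 0.002457267359966179, 157.49769898840873] [[-0.92, 0.38, 0.0], [0.38, 0.92, 0.0], [-0.0, 0.0, -1.0]]
[0.48, -0.1, 0.33] [180, 0, 0] [-35.  12.  54.  88. -10.  85. -70.] [ 0. -0. -1.]
[0.48, -0.1, 0.33] [180, 0, 180] [-34.  12.  53.  88.  -9.  85. 110.] [ 0.  0. -1.]
[0.48, 0.2, 0.4] [180, -30, 0] [ -38.   -6.    2.   99.   19.   64. -131.] [ 0.5  -0.   -0.87]
[0.48, 0.2, 0.4] [180, 30, 180] [-56.  -7.  18.  99.  22.  65.  46.] [ 0.5   0.   -0.87]
[0.48, 0.2, 0.4] [180, -30, 180] None [-0.5   0.   -0.87]
```

Run:
```python
from h import *
import json
out={}
for n,P,o in [("w1",[.50,-.15,.27],[180,0,160]),("w2",[.44,.14,.33],[180,30,180])]:
    robot.move_to(P,o); robot.pause(.3); T=toolpose(); im=vision.grab_frame("wrist"); out[n]=T.tolist()
    cv2.imwrite(f"pics/{n}.png",im[:,:,::-1])
    for l in (["filter","blank"] if n=="w1" else ["housing","cover","clamp_knob"]):
        print(l,[(np.round(d["rect"],1).tolist(),round(d["p"],2)) for d in recognise(l,"wrist")[:2]])
json.dump(out,open("views.json","w")); print(robot.current_time_s())
```

```text
filter [([312.7, 182.5, 12.2, 86.4], 0.59), ([279.0, 172.6, 126.0, 104.5], 0.55)]
blank [([239.9, 186.6, 32.9, 101.9], 0.64)]
housing [([377.9, 212.0, 281.3, 245.3], 0.58)]
cover [([303.8, 274.9, 134.9, 118.5], 0.93)]
clamp_knob [([455.0, 157.8, 130.6, 31.1], 0.55)]
5.4583
```

View pics/w1.png

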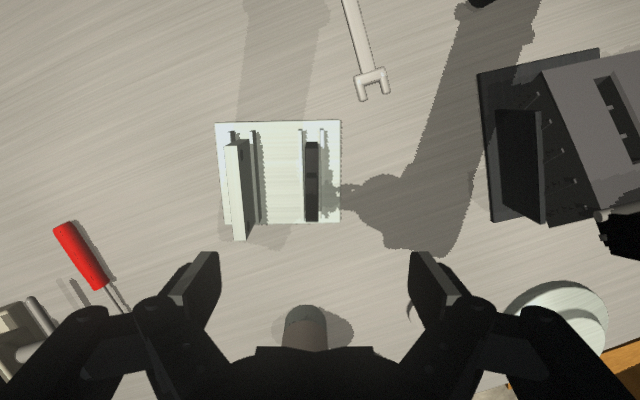

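View pics/w2.png

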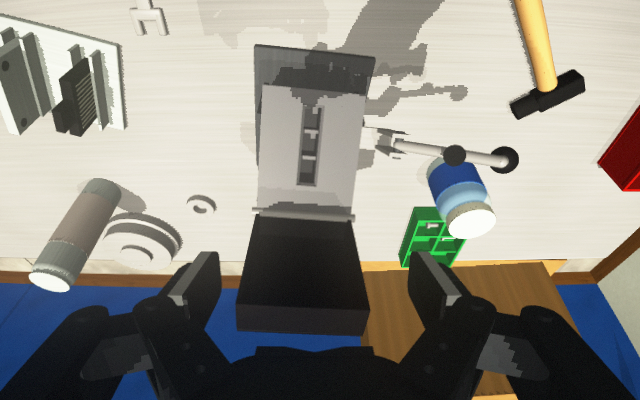

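In w1 the rack is squarely in view: base corners are about (215,122), (340,121) and (341,222), with the filter's top at col 312, rows 142–220. In w2 the slot corners are about (303,108), (322,108), (315,186) and (296,185), and the knob is at (505,159). I'll zoom in on both to get finer picks.

Run:
```python
import cv2,numpy as np
a=cv2.imread("pics/w2.png")[75:225,245:375]; b=cv2.imread("pics/w1.png")[110:260,210:350]
b=np.clip(b*1.6*(1),0,255).astype('uint8') if 0 else b
z=lambda i:cv2.resize(i,None,fx=3,fy=4,interpolation=cv2.INTER_LINEAR)[:600]
A=cv2.resize(a,(390,450)); B=cv2.resize(b,(405,434))
g=np.zeros((450,800,3),'uint8'); g[:,:390]=A; g[:434,395:]=B
g=(255*(g/255.)**.6).astype('uint8')
cv2.imwrite("pics/z.png",g)
```

```text
(no output)
```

View pics/z.png

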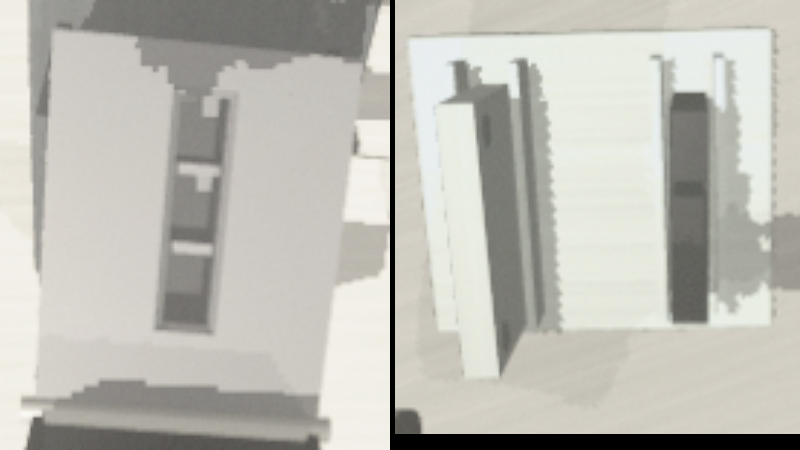

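Run:
```python
from h import *
import json
V={k:np.array(v) for k,v in json.load(open("views.json")).items()}
c1=cam("wrist",V["w1"]);c2=cam("wrist",V["w2"]);ct=cam("top")
L=lambda x,y:(245+x/3-.33,75+y/3-.33); Rr=lambda x,y:(210+(x-395)/2.893-.33,110+y/2.893-.33)
# housing
po=np.array([[-45,-11.75,0],[-45,11.75,0],[45,11.75,0],[45,-11.75,0],[-60,-55,0],[-60,55,0]])/1e3
px=np.array([L(175,91),L(238,95),L(214,333),L(154,328),L(53,30),L(364,56)])
X=lambda T,p:p@T[:3,:3].T+T[:3,3]
r=least_squares(lambda p:np.r_[(proj(X(hframe(p),po),c2)-px).ravel()],[.53,.136,.12,-5])
print("housing",r.x.round(4),"res",r.fun.reshape(-1,2).round(1).tolist())
ptop=proj(X(hframe(r.x),po),ct); print("in top crop",((ptop-[150,140])*800/260).round(0).tolist())
np.save("house.npy",r.x)
# rack
q=np.array([[-65,-75],[-65,75],[65,75],[65,-75]])/1e3
pr=np.array([Rr(410,38),Rr(771,29),Rr(771,325),Rr(440,330)])
def rk(p,pts):
    a=np.deg2rad(p[2]); M=np.array([[np.cos(a),-np.sin(a)],[np.sin(a),np.cos(a)]])
    P=np.zeros((len(pts),3)); P[:,:2]=pts[:,:2]@M.T+p[:2]; P[:,2]=pts[:,2]; return P
r2=least_squares(lambda p:(proj(rk(p,np.c_[q,[.01]*4]),c1)-pr).ravel(),[.495,-.2,-20])
print("rack",r2.x.round(4),r2.fun.reshape(-1,2).round(1).tolist()); np.save("rack.npy",r2.x)
def show(c,name,tf):
    for n,pts in {"shoulder":[[-40,33,70],[-40,47,70],[40,47,70],[40,33,70]],"tabtop":[[-15,35,96],[-15,45,96],[15,45,96],[15,35,96]],"base near":[[-40,33,10],[-40,47,10]]}.items():
        print(name,n,tf(proj(rk(r2.x,np.array(pts)/1e3),c)).round(0).tolist())
show(c1,"w1",lambda u:(u+.33-[210,110])*2.893+[395,0])
k=hit([(505,159)],c2,.12);print(k)
# clamp angle from knob: 
T=hframe(r.x)
def knob(t): # zero at (-15,-8,70)
    s=np.array([-90,20])/1e3; 
    return X(T,np.array([[-.015,.082+s[0]*np.cos(t)-s[1]*np.sin(t)*-1, .05+ -s[0]*np.sin(t)+s[1]*np.cos(t)]]))[0]
for t in (2.2,2.3,2.4,2.5,2.6): print(t,knob(t).round(3),proj(knob(t),c2).round(0),((proj(knob(t),ct)-[150,140])*800/260).round(0))
def edge(t):
    d=np.array([-136,36])/1e3;return X(T,np.array([[.078+d[0]*np.cos(t)+d[1]*np.sin(t),0,-d[0]*np.sin(t)+d[1]*np.cos(t)]]))[0]
for t in (0,1.7,1.8,1.9,2.0): print(t,edge(t).round(3),proj(edge(t),c2).round(0))
```

```text
housing [ 0.5341  0.1328  0.1157 -6.051 ] res [[-0.6, -1.7], [0.2, -1.0], [0.6, 0.3], [0.2, 0.5], [0.3, 0.4], [-0.7, 1.5]]
in top crop [[335.0, 243.0], [311.0, 241.0], [312.0, 157.0], [336.0, 159.0], [379.0, 261.0], [267.0, 251.0]]
rack [  0.497   -0.1949 -18.8485] [[-1.2, -0.8], [1.2, -0.8], [1.0, 1.0], [-1.0, 1.3]]
w1 shoulder [[668.0, 110.0], [708.0, 109.0], [712.0, 324.0], [674.0, 324.0]]
w1 tabtop [[674.0, 196.0], [704.0, 195.0], [706.0, 282.0], [676.0, 282.0]]
w1 base near [[672.0, 91.0], [706.0, 90.0]]
[[0.54841964 0.35832445 0.12      ]]
2.2 [0.482 0.29  0.204] [[501. 161.]] [[130. 254.]]
2.3 [0.486 0.296 0.198] [[502. 160.]] [[126. 250.]]
2.4 [0.491 0.3   0.191] [[502. 159.]] [[124. 245.]]
2.5 [0.495 0.304 0.184] [[500. 158.]] [[122. 241.]]
2.6 [0.5   0.307 0.177] [[498. 157.]] [[122. 236.]]
0 [0.466 0.14  0.118] [[316.  90.]]
1.7 [0.582 0.128 0.294] [[302. 322.]]
1.8 [0.596 0.126 0.295] [[301. 330.]]
1.9 [0.61  0.125 0.295] [[300. 336.]]
2.0 [0.624 0.123 0.294] [[299. 340.]]
```

Both models agree with all the views: the filter's predicted shoulders match within 1 px, the clamp reads about 2.4 rad and the cover about 1.8 rad. One closer look at the slot to tighten the fit, then I'll grasp.

Run:
```python
from h import *
import json
p=np.load("house.npy"); T=hframe(p)
Rt=T[:3,:3]@np.diag([-1.,1,-1]); print(rpy(Rt))
robot.line_to((T[:3,3]+.13*T[:3,2]).tolist(),rpy(Rt),velocity=.2); robot.pause(.3)
W=toolpose(); im=vision.grab_frame("wrist"); json.dump(W.tolist(),open("w3.json","w"))
cv2.imwrite("pics/w3.png",im[:,:,::-1])
c=cam("wrist",W); u=proj(T[:3,3],c)[0]; print(u, robot.current_time_s())
x,y=int(u[0])-100,max(0,int(u[1])-75); print(x,y)
cv2.imwrite("pics/w3z.png",cv2.resize(im[y:y+150,x:x+200,::-1],(800,600),interpolation=cv2.INTER_LINEAR))
```

```text
[180.0, 29.999999999999993, 173.94896636995693]
[314.54237807 191.08685299] 6.4917
214 116
```

View pics/w3z.png

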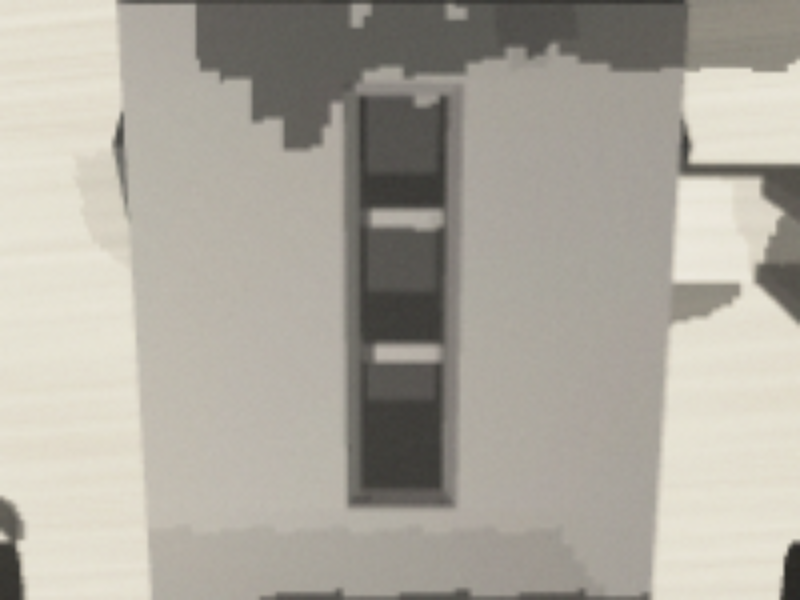

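The slot's chamfer corners in the crop are (344,82), (463,83), (455,507) and (349,507). The face's near corners are (119,2) and (688,2). I'll refit on these and grasp the filter.

Run:
```python
from h import *
import json
p0=np.load("house.npy"); c=cam("wrist",np.array(json.load(open("w3.json"))))
po=np.array([[-45,-11.75,0],[-45,11.75,0],[45,11.75,0],[45,-11.75,0],[-60,-55,0],[-60,55,0]])/1e3
px=np.array([[344,82],[463,83],[455,507],[349,507],[119,2],[688,2]])/4-.375+[214,116]
X=lambda T,p:p@T[:3,:3].T+T[:3,3]
r=least_squares(lambda p:(proj(X(hframe(p),po),c)-px).ravel(),p0)
print("housing",r.x.round(4),r.fun.reshape(-1,2).round(1).tolist()); np.save("house.npy",r.x)
rk=np.load("rack.npy"); a=np.deg2rad(rk[2]); F=rk[:2]+.04*np.array([-np.sin(a),np.cos(a)]); print("filter",F)
o=[180,0,180+rk[2]]
fingers.gripper_to(.5)
T=hframe(r.x)
robot.line_to((T[:3,3]+.22*T[:3,2]).tolist(),velocity=.3)
robot.move_to([F[0],F[1],.17],o)
print(robot.line_to([F[0],F[1],.094],o,velocity=.1,f_stop=8))
print(fingers.gripper_to(0,60),robot.current_finger_gap(),robot.current_gripper_force(),robot.current_tool_pos(),robot.current_time_s())
W=toolpose(); im=vision.grab_frame("wrist"); json.dump(W.tolist(),open("w4.json","w"))
cv2.imwrite("pics/w4.png",im[:,:,::-1])
```

```text
housing [ 0.5323  0.1328  0.1181 -6.2934] [[-0.2, -0.2], [0.1, -0.4], [0.5, -0.2], [-0.3, -0.2], [-0.3, 0.3], [0.2, 0.6]]
filter [ 0.50995162 -0.15707951]
False
False 0.10436742277385794 60.41447997093201 [ 0.51056809 -0.1572697   0.09472824] 10.0417
```

View pics/w4.png

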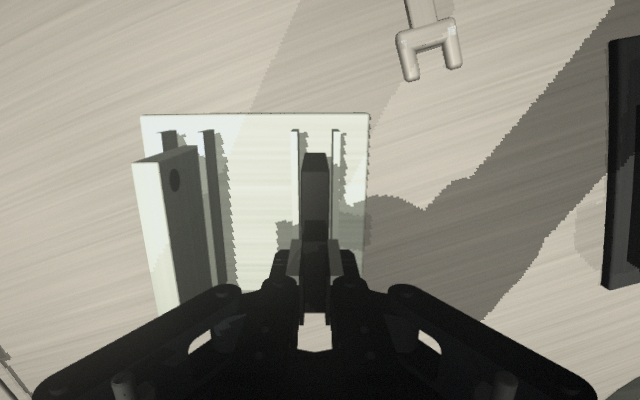

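Run:
```python
from h import *
import json
W=np.array(json.load(open("w4.json"))); c=cam("wrist",W)
for dx in (-.002,0,.002):
    q=np.array([[.04+dx,s*.007,.0247] for s in(-1,1)]+[[.04+dx,s*.007,.0847] for s in(-1,1)])
    print(dx,proj(q@W[:3,:3].T+W[:3,3],c).round(1).tolist())
im=cv2.imread("pics/w4.png",0); print(im[145:185,316].tolist())
T=hframe(np.load("house.npy")); o=rpy(T[:3,:3]@np.diag([-1.,1,-1]))
p=robot.current_tool_pos()
robot.line_to([p[0],p[1],.23],velocity=.2)
robot.move_to((T[:3,3]+.22*T[:3,2]).tolist(),o)
robot.line_to((T[:3,3]+.11*T[:3,2]).tolist(),velocity=.2); robot.pause(.2)
print(robot.current_finger_gap(),robot.current_contact_force(),robot.current_time_s())
print(np.linalg.inv(T)@np.r_[robot.current_tool_pos(),1])
W=toolpose(); im=vision.grab_frame("wrist"); json.dump(W.tolist(),open("w5.json","w"))
cv2.imwrite("pics/w5.png",cv2.resize(im[60:260,190:450,::-1],(780,600)))
```

```text
-0.002 [[300.5, 174.5], [329.6, 174.5], [304.3, 155.3], [325.5, 155.2]]
0 [[300.4, 170.4], [329.7, 170.4], [304.2, 152.2], [325.5, 152.2]]
0.002 [[300.4, 166.3], [329.7, 166.3], [304.2, 149.2], [325.5, 149.2]]
[227, 228, 228, 230, 229, 227, 226, 179, 58, 56, 56, 56, 58, 55, 58, 58, 58, 57, 57, 57, 56, 54, 56, 54, 54, 57, 59, 66, 72, 69, 69, 70, 72, 68, 68, 67, 66, 69, 68, 65]
0.09952967595866942 [ 0.05282695  0.63452613 -0.33790156] 13.0917
[9.50999716e-04 6.81478014e-04 1.10964615e-01 1.00000000e+00]
```

View pics/w5.png

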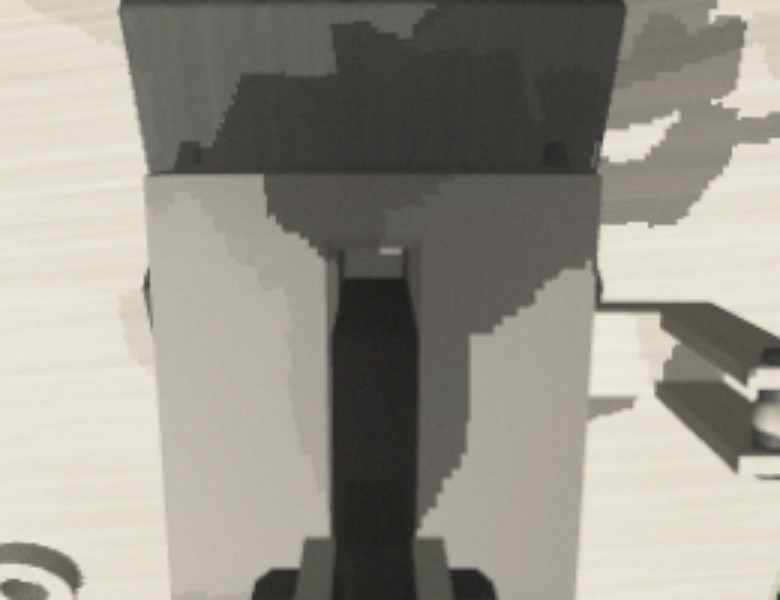

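The filter hangs centred across the slot: its near end is at crop cols 343–408 and the slot spans 328–422. Now insert, with a small x correction.

```bash
cat >> h.py <<'E'
T=None
def H(): return hframe(np.load("house.npy"))
def go(h,v=.1,f=None,o=None):
    T=H(); return robot.line_to((T[:3,:3]@np.array(h)+T[:3,3]).tolist(),o,velocity=v,f_stop=f)
def inh(): T=H(); return (np.linalg.inv(T)@np.r_[robot.current_tool_pos(),1])[:3].round(4)
def fh(): return (H()[:3,:3].T@np.array(robot.current_contact_force())).round(1)
E
python3 - <<'E'
from h import *
x,y=-.0015,-.0003
print(go([x,y,.086],.1,8),inh(),fh())
s=go([x,y,.050],.05,12); print(s,inh(),fh())
if not s:
    s=go([x,y,.024],.05,20); print(s,inh(),fh())
print(robot.current_finger_gap(),robot.current_time_s())
E
```

```text
False [-0.0015 -0.0004  0.0861] [-1.1 -0.5 -0.8]
False [-0.0016 -0.0004  0.05  ] [-0.4 -0.2  0. ]
True [-0.0018 -0.0002  0.0252] [-0.3 -1.1  6.3]
0.09549367810683111 14.9083
```

Run:
```python
from h import *
x,y=-.0015,-.0003
print(go([x,y,.0235],.03,30),inh(),fh())
fingers.gripper_to(.35); print(inh(),fh())
go([x,y,.11],.15)
fingers.gripper_to(0,30); robot.pause(.1)
W=toolpose(); im=vision.grab_frame("wrist"); cv2.imwrite("pics/w6.png",cv2.resize(im[60:300,160:480,::-1],(800,600)))
c=cam("wrist",W); T=H()
q=np.array([[x_,y_,z] for x_,y_,z in [(-.015,-.005,.026),(-.015,.005,.026),(.015,.005,.026),(.015,-.005,.026),(-.04,-.007,0),(-.04,.007,0)]])
print(((proj(q@T[:3,:3].T+T[:3,3],c)-[160,60])*2.5).round(0).tolist(),robot.current_time_s())
```

```text
False [-0.0017  0.0001  0.0251] [-5.3 -3.8 32.9]
[-0.0015 -0.0005  0.0231] [ 0.1  0.2 -0.7]
[[372.0, 330.0], [409.0, 330.0], [408.0, 433.0], [373.0, 433.0], [367.0, 225.0], [414.0, 225.0]] 16.7667
```

View pics/w6.png

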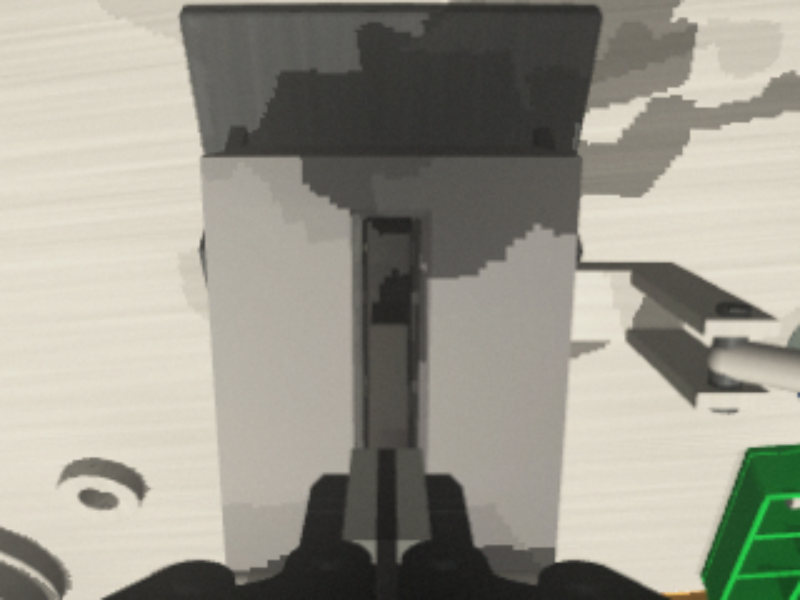

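The filter is home: its near shoulder is at crop row ≈225, as predicted, and the tab is at cols 370–410. I had pressed it with 33 N against the floor. Next is the cover, from behind its free edge.

```bash
cat >> h.py <<'E'
def tip_pose(t,r,g,tilt):
    """fingertip centre r along cover, g above its outer surface, cover at t; tilt = tool lean in the housing frame (deg, 0 = along -z_h)"""
    T=H(); u=np.array([-np.cos(t),0,np.sin(t)]); n=np.array([np.sin(t),0,np.cos(t)])
    M=T[:3,:3]@rot([0,tilt,0])@np.diag([-1.,1,-1])
    P=T[:3,:3]@(np.array([.078,0,0])+r*u+(.036+g)*n)+T[:3,3]-M[:,2]*robot.tip_reach
    return P.tolist(),rpy(M)
E
python3 - <<'E'
from h import *
ti=13
A=tip_pose(1.9,.112,.03,ti); d=rot(A[1])[:,2]
print(d, A)
up=(np.array(A[0])-.10*d).tolist()
path=[(up,A[1]),A]+[tip_pose(t,.112,.012,ti*t/1.8) for t in np.linspace(1.8,.3,6)]
for P,o in path:
    j=robot.inverse_kinematics(P,o); print(np.round(P,3),None if j is None else np.round(j))
E
```

```text
[ 0.29060974 -0.0320498  -0.95630476] ([0.6373575335761914, 0.12124399525142682, 0.29604166395466425], [180.0, 17.0, 173.70658600120476])
[0.608 0.124 0.392] [-46.  15.  39.  76.  -5.  76.  75.]
[0.637 0.121 0.296] [-45.  20.  40.  84.  -9.  64.  78.]
[0.608 0.124 0.295] [-47.  16.  39.  88.  -6.  63.  75.]
[0.571 0.129 0.293] [-51.   9.  37.  96.   1.  59.  68.]
[0.536 0.132 0.281] [-52.   4.  32. 103.   9.  55.  60.]
[0.507 0.136 0.259] [-53.  -0.  28. 110.  15.  50.  51.]
[0.485 0.138 0.229] [-54.  -2.  26. 117.  21.  45.  43.]
[0.472 0.139 0.194] [-54.  -2.  24. 123.  28.  38.  35.]
```

Run:
```python
from h import *
ti=13
A=tip_pose(1.9,.112,.03,ti); d=rot(A[1])[:,2]; up=(np.array(A[0])-.10*d).tolist()
go([0,0,.22],.3); robot.move_to(up,A[1]); print(robot.line_to(*A,velocity=.2,f_stop=6))
f0=np.array(robot.current_contact_force())
B=tip_pose(1.75,.112,.0,ti); print("contact",robot.line_to(*B,velocity=.06,f_stop=2.0),inh(),fh())
for t in np.linspace(1.6,.25,10):
    al=ti*t/1.8; ph=abs(np.sin(t-np.deg2rad(al)))
    s=robot.line_to(*tip_pose(t,.112,.011*ph-.001,al),velocity=.12,f_stop=25); print(round(t,2),s,fh())
    if s: break
print(robot.current_time_s())
vision.grab_frame("scene"); im=vision.grab_frame("scene"); cv2.imwrite("pics/s7.png",cv2.resize(im[90:230,310:480,::-1],(680,560)))
```

```text
False
contact True [1.472e-01 1.000e-04 1.165e-01] [-0.2 -0.7 -0.3]
1.6 False [-0.1  0.1 -0.3]
1.45 False [-0.3  0.9 -0.2]
1.3 False [ 0.5 -0.2 -0.7]
1.15 False [ 0.8 -0.3 -0.4]
1.0 False [ 0.3  0.4 -0.5]
0.85 False [ 0.1 -0.5 -0.1]
0.7 False [0.6 0.5 0.4]
0.55 False [-0.  -0.1  0.3]
0.4 False [ 0.1 -0.4  0.7]
0.25 False [0.7 0.6 0.4]
22.475
```

View pics/s7.png

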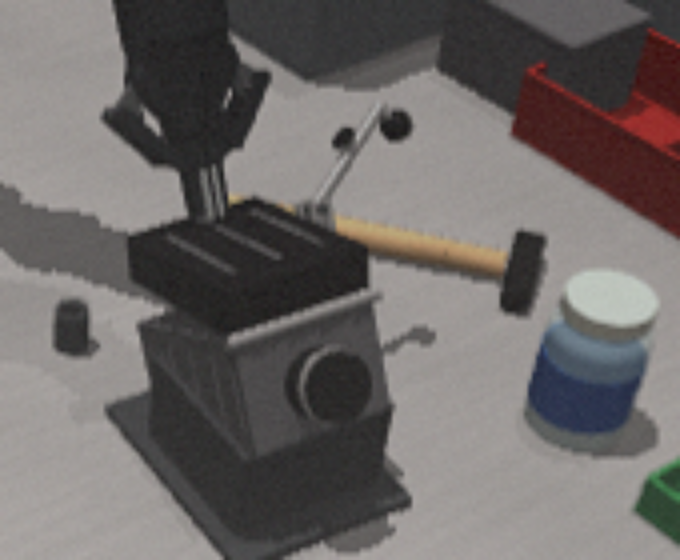

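The cover has swung over and is nearly shut under the fingertips; the clamp lever is still out to the side. Press it shut, then look at the knob.

Run:
```python
from h import *
print(robot.line_to(*tip_pose(0,.112,-.006,0),velocity=.06,f_stop=25),inh(),fh())
robot.pause(.2); z=inh()[2]-robot.tip_reach; print("tip z",z)
go([-.034,0,.20],.25)
# orientation with tool y along x_h, knob at t=2.4
T=H(); ang=np.deg2rad(167.5)-2.4
k=np.array([-.015,.082+.092*np.cos(ang),.05+.092*np.sin(ang)]); print(k)
for s in (90,-90):
    o=rpy(T[:3,:3]@np.diag([-1.,1,-1])@rot([0,0,s]))
    for kk in (k,np.array([-.015,-.008,.07]),np.array([-.015,.08,.145])):
        j=robot.inverse_kinematics((T[:3,:3]@kk+T[:3,3]).tolist(),o); print(s,None if j is None else np.round(j), rot(o)[:,0].round(2))
print(robot.current_joint_positions(),robot.current_time_s())
# view from current orientation, above knob side
go([-.02,.10,.24],.25); robot.pause(.2)
W=toolpose(); im=vision.grab_frame("wrist"); cv2.imwrite("pics/w8.png",im[:,:,::-1])
c=cam("wrist",W); print([(d["rect"],d["p"]) for d in recognise("clamp_knob","wrist")[:3]])
for t in (2.2,2.3,2.4,2.5,2.6):
    a=np.deg2rad(167.5)-t; q=np.array([-.015,.082+.092*np.cos(a),.05+.092*np.sin(a)]); print(t,proj(T[:3,:3]@q+T[:3,3],c).round(0))
```

```text
True [-0.031   0.0008  0.0532] [-1.7 -4.2 25.5]
tip z 0.0363
[-0.015       0.16168226  0.09598627]
90 [-65.  11.  20. 111.  29.  43. -71.] [ 0.11  0.99 -0.  ]
90 [-54.   0.  26. 126.  32.  32. -59.] [ 0.11  0.99 -0.  ]
90 [-59.  -1.  16. 117.  31.  48. -68.] [ 0.11  0.99 -0.  ]
-90 [-80.  13.  38. 111.  23.  41. 114.] [-0.11 -0.99  0.  ]
-90 [-83.  -1.  56. 127.  33.  32. 121.] [-0.11 -0.99  0.  ]
-90 [-85.  -2.  41. 118.  33.  48. 111.] [-0.11 -0.99  0.  ]
[-69.81602281 -16.50547849  24.31188951 123.00156112  35.7526117
  57.59715548  22.64632386] 24.05
[([349.1, 194.1, 110.5, 27.5], 0.78), ([225.1, 198.4, 115.0, 124.1], 0.38)]
2.2 [[379. 200.]]
2.3 [[384. 198.]]
2.4 [[388. 195.]]
2.5 [[391. 193.]]
2.6 [[393. 191.]]
```

View pics/w8.png

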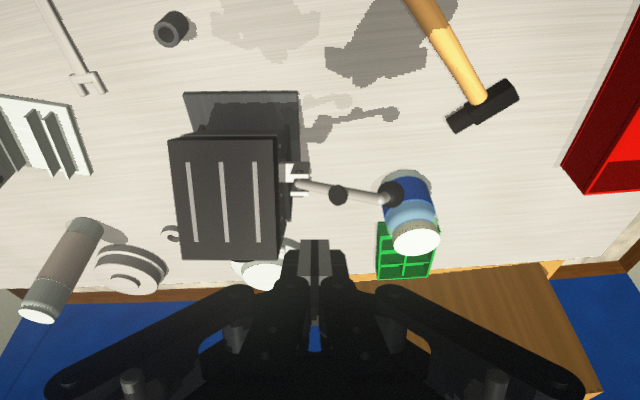

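The fingertips at 36.3 mm above the face mean the cover is shut. The knob at (392,194) puts the clamp at about 2.45 rad. I'll pinch the knob across its rotation axis and carry it along the arc.

Run:
```python
from h import *
T=H(); o=rpy(T[:3,:3]@np.diag([-1.,1,-1])@rot([0,0,90]))
def K(t,dz=0):
    a=np.deg2rad(167.47)-t; return [-.015,.082+.0922*np.cos(a),.05+.0922*np.sin(a)-.002+dz]
w=lambda h:(T[:3,:3]@np.array(h)+T[:3,3]).tolist()
robot.move_to(w(K(2.43,.09)),o); fingers.gripper_to(.6)
print(robot.line_to(w(K(2.43)),o,velocity=.12,f_stop=8),inh())
fingers.gripper_to(0,25); print("gap",robot.current_finger_gap(),fh())
for t in np.linspace(2.3,0,18):
    s=go(K(t),.12,30); print(round(t,2),s,inh(),fh(),round(robot.current_finger_gap(),3))
    if s: break
print(robot.current_time_s())
```

```text
False [-0.0147  0.1638  0.0921]
gap 0.262416209442118 [-2.8  1.2  1.6]
2.3 False [-0.016   0.1581  0.1025] [-3.7  2.4  1.9] 0.256
2.16 False [-0.0159  0.15    0.112 ] [-4.6  2.9  1.9] 0.259
2.03 False [-0.0159  0.141   0.1206] [-5.3  2.9  2.7] 0.257
1.89 False [-0.0159  0.1309  0.1279] [-5.5  2.3  4. ] 0.261
1.76 False [-0.0159  0.12    0.1337] [-5.6  2.5  5.8] 0.257
1.62 False [-0.0159  0.1079  0.1378] [-5.9  2.8  6.6] 0.255
1.49 False [-0.0159  0.0957  0.1405] [-5.8  1.2  7.9] 0.257
1.35 False [-0.0159  0.0829  0.1414] [-6.5  0.9 10.7] 0.256
1.22 False [-0.0159  0.0691  0.1402] [-6.9 -1.4 12.1] 0.26
1.08 False [-0.016   0.0557  0.1372] [-6.8 -3.  11. ] 0.262
0.95 False [-0.016   0.043   0.1323] [-4.8 -1.7  5.3] 0.256
0.81 False [-0.016   0.0321  0.1264] [-4.9 -2.9  3.1] 0.26
0.68 False [-0.016   0.0229  0.1194] [-4.8 -1.4  1.8] 0.26
0.54 False [-0.0159  0.0144  0.1112] [-6.1 -1.6  1.5] 0.254
0.41 False [-0.0159  0.0075  0.1018] [-6.5  0.7  0.1] 0.257
0.27 False [-0.0159  0.0015  0.0914] [-7.4  1.6 -1.2] 0.256
0.14 False [-0.0159 -0.003   0.0802] [-7.7  2.4 -1.6] 0.252
0.0 False [-0.0158 -0.0063  0.0683] [-8.5  3.1 -2.4] 0.258
32.6583
```

Run:
```python
from h import *
fingers.gripper_to(.6); go([-.015,-.007,.13],.15); fingers.gripper_to(0,30)
print(go([-.015,-.008,.07+.012+robot.tip_reach-.004],.05,15),"tip z",inh()[2]-robot.tip_reach,fh())
go([-.015,-.008,.25],.25); robot.pause(.3)
im=vision.grab_frame("scene"); cv2.imwrite("pics/s9.png",cv2.resize(im[90:230,310:480,::-1],(680,560))); print(robot.current_time_s())
```

```text
True tip z 0.0818 [-0.9 -2.5 15.3]
37.65
```

View pics/s9.png

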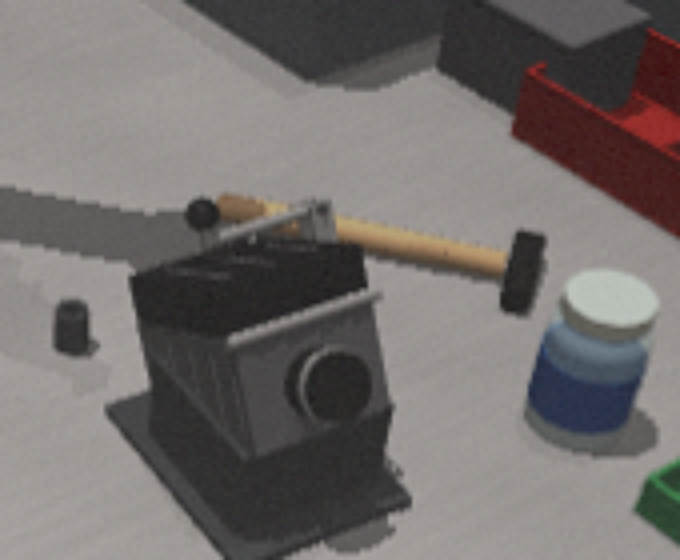

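The cover lies shut and the lever is down across it, with the knob's top at 81.8 mm against a nominal 82 mm. The arm is clear, so I'm handing in.

```bash
python3 -c "
from h import *
print(workorder.close_job())"
```

```text
the job is handed in; nothing more can be done
None
```

The job is handed in at about 38 s of the 72 s allowed; the hand-in call returned no verdict. The filter is fully home in the slot with its tab outwards, the cover is shut, and the clamp lever is down across it. I saw no sign of any bystander being moved.

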